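# Scrape the pastry board clean

### The job

Take the bench scraper from its stand and use its blade to wipe all six chocolate chunks off the pastry board into the blue scrap tray, keeping the gripper's fingers off the chocolate. Then put the scraper back in its stand, leaning on the back board as it was. Leave the canister and the rolling pin where they are.

Things in the scene. Friction and masses are not known exactly. Their poses are not given: they have to be found in the camera images.
- board: Pale wooden pastry board, fixed: 240 (x) x 260 (y) x 45 mm high. Origin: centre of its underside, on the table; z up. One tray lies along its +y long side and the other along its -y side (which is which varies).
- scrap_tray: Blue shallow open scrap tray, fixed, butted (1 mm gap) against one y side of the board and parallel to it: 280 (x) x 90 (y) x 30 mm high, walls and floor 4 mm, so its rim is 15 mm below the board's top. Origin: centre of its underside.
- baking_tin: Bare aluminium shallow baking tin holding three round golden biscuits (fixed), same size as the scrap tray, fixed along the other long side of the board. Nothing is to go in it. Origin: centre of its underside.
- chunk0: Dark brown chocolate chunk, about 23 x 20 x 11 mm, 11 g, loose, lying on the board. Origin: centre of its underside as it first lies.
- chunk1: Dark brown chocolate chunk, about 23 x 20 x 11 mm, 11 g, loose, lying on the board. Origin: centre of its underside as it first lies.
- chunk2: Dark brown chocolate chunk, about 23 x 20 x 11 mm, 11 g, loose, lying on the board. Origin: centre of its underside as it first lies.
- chunk3: Dark brown chocolate chunk, about 23 x 20 x 11 mm, 11 g, loose, lying on the board. Origin: centre of its underside as it first lies.
- chunk4: Dark brown chocolate chunk, about 23 x 20 x 11 mm, 11 g, loose, lying on the board. Origin: centre of its underside as it first lies.
- chunk5: Dark brown chocolate chunk, about 23 x 20 x 11 mm, 11 g, loose, lying on the board. Origin: centre of its underside as it first lies.
- scraper: Bench scraper, 0.3 kg, 105 mm tall, front and back alike: steel blade 140 mm wide (its y), 4 mm thick (x), 75 mm tall (z), below an orange bar handle 110 (y) x 24 (x) x 30 mm (z, from 75 to 105 mm). Origin: middle of the blade's lower edge; z runs up the blade to the handle. At the start it leans in the stand, handle tilted 35 degrees from vertical towards the robot.
- scraper_handle (a point): Centre of the scraper's handle (90 mm up the scraper's z from the blade edge), the place to grip, across the 24 mm thickness.
- stand: Dark wooden scraper stand, fixed, 130 mm wide (y), 90 mm deep, 80 mm high. A 14 mm wide trough with a 10 mm front lip takes the blade's lower edge; the 55 mm tall back board leans 0.61 rad (35 degrees) from vertical, top towards the stand's -x (the robot's side), and bears the lower part of the blade. The handle stands free above it. Origin: on the table; z up.
- stand_slot (a point): Point on the trough's floor, 30 mm in +x and 30 mm above the stand's origin. Scraper at rest: its origin here (against the back board; the front lip is on the +x side), its y along the stand's y (either way round), its z leaning 0.61 rad from vertical towards the stand's -x.
- canister: Bystander: white ceramic canister, 90 mm diameter, 150 mm high, loose, on the other side of the board from the stand. Origin: centre of its underside.
- rolling_pin: Bystander: dark wooden rolling pin on a small rest, 410 mm long (its y), 66 mm high, loose, beyond the board. Origin: centre of its underside.
Not all that is in view belongs to the job. Several things look just like the stand: the one meant starts nearest to the robot's base.

How it is judged (in metres and radians):
On the way, in this order (a step that is already met when the one before it is completed fails the run):
1. the scraper is lifted out of its stand (distance between scraper and stand_slot above 0.06 m and contact force between scraper and stand below 0.1 N), for 0.2 s.
2. all six chunks lie in the scrap tray while the scraper is out of its stand (x of chunk0 in the frame of scrap_tray between -0.14 and 0.14 m and y of chunk0 in the frame of scrap_tray between -0.045 and 0.045 m and z of each of chunk0, chunk1, chunk2, chunk3, chunk4, chunk5 in the frame of scrap_tray below 0.036 m and x of chunk1 in the frame of scrap_tray between -0.14 and 0.14 m and y of chunk1 in the frame of scrap_tray between -0.045 and 0.045 m and x of chunk2 in the frame of scrap_tray between -0.14 and 0.14 m and y of chunk2 in the frame of scrap_tray between -0.045 and 0.045 m and x of chunk3 in the frame of scrap_tray between -0.14 and 0.14 m and y of chunk3 in the frame of scrap_tray between -0.045 and 0.045 m and x of chunk4 in the frame of scrap_tray between -0.14 and 0.14 m and y of chunk4 in the frame of scrap_tray between -0.045 and 0.045 m and x of chunk5 in the frame of scrap_tray between -0.14 and 0.14 m and y of chunk5 in the frame of scrap_tray between -0.045 and 0.045 m and distance between scraper and stand_slot above 0.06 m), for 0.2 s.
At the end, for the whole second after the job is handed in: All six chunks rest inside the scrap tray's outline, under 36 mm above its underside; the scraper rests still on its stand, blade edge middle within 25 mm of the slot point, leaning 0.45 to 0.80 rad, its width within 0.2 rad of the stand's y (x of chunk0 in the frame of scrap_tray between -0.14 and 0.14 m and y of chunk0 in the frame of scrap_tray between -0.045 and 0.045 m and z of each of chunk0, chunk1, chunk2, chunk3, chunk4, chunk5 in the frame of scrap_tray below 0.036 m and x of chunk1 in the frame of scrap_tray between -0.14 and 0.14 m and y of chunk1 in the frame of scrap_tray between -0.045 and 0.045 m and x of chunk2 in the frame of scrap_tray between -0.14 and 0.14 m and y of chunk2 in the frame of scrap_tray between -0.045 and 0.045 m and x of chunk3 in the frame of scrap_tray between -0.14 and 0.14 m and y of chunk3 in the frame of scrap_tray between -0.045 and 0.045 m and x of chunk4 in the frame of scrap_tray between -0.14 and 0.14 m and y of chunk4 in the frame of scrap_tray between -0.045 and 0.045 m and x of chunk5 in the frame of scrap_tray between -0.14 and 0.14 m and y of chunk5 in the frame of scrap_tray between -0.045 and 0.045 m and linear speed of each of chunk0, chunk1, chunk2, chunk3, chunk4, chunk5 below 0.03 m/s and distance between scraper and stand_slot below 0.025 m and angle between scraper's own z axis and vertical between 0.45 and 0.8 rad and angle between the y axis of scraper and the y axis of stand, either way round below 0.2 rad and contact force between scraper and stand above 0.5 N and linear speed of scraper below 0.02 m/s); the robot touches nothing.
It fails at once if a finger touches a chocolate chunk (contact force between the fingers and chunk0 above 0.5 N or contact force between the fingers and chunk1 above 0.5 N or contact force between the fingers and chunk2 above 0.5 N or contact force between the fingers and chunk3 above 0.5 N or contact force between the fingers and chunk4 above 0.5 N or contact force between the fingers and chunk5 above 0.5 N).
It fails at once if the white canister is shifted more than 30 mm (distance of canister from where it was at the start of the episode above 0.03 m).
It fails at once if the rolling pin is shifted more than 30 mm (distance of rolling_pin from where it was at the start of the episode above 0.03 m).
It also fails if it takes over 61 s, if anything falls off the work surface, if the arm or the gripper's body presses on something with over 40 N, if the wrist force passes 120 N, or if a joint passes its speed limit or range.

### The arm

A 6-joint arm with a two-finger parallel gripper is mounted at the origin on the work surface. World frame = base frame: x ahead of the robot, y to its left, z up, the work surface at z = 0. Lengths are in mm, angles in rad, forces in N, time in s.
With the tool pointing down it reaches from about 325 to 775 mm from the base axis. Payload 9.3 kg.
Tool frame: the origin (TCP) lies midway between the tips of the shut fingers; the grasp point (between the pads) lies 19 mm behind it; z points along the fingers, y is the line along which they close (so a half turn about z gives the same grasp; the last joint's range is limited). The gripper opens to 85 mm and grips with 20 to 120 N. Pads are 22 mm wide; open, the fingers measure 114 mm over their backs; the gripper's body (76 mm by 85 mm) begins 54 mm behind the grasp point. The pads swing forward as they close: fully open they stand 13 mm farther back than shut.
Start: joints at [1.043, 0.259, 0.021, 1.334, 0, 1.418], TCP at [201.348, 511.816, 231.279] pointing down, gripper open.
Joint ranges: [-3.04, 3.04], [-0.91, 1.82], [-1.04, 1.36], [-1.92, 1.95], [-1.52, 1.45], [-3.14, 3.14]. Speed limits (rad/s): [2.22, 2.22, 2.79, 3.14, 3.14, 3.14].

### API

Orientations are given as a 3x3 rotation matrix whose columns are the frame's x, y, z axes.
In Python, from workcell import * gives the robot as it stands.
- The arm moves only by the tool move_arm, never from a script. Its argument "steps" is a list of rows, each a list of 7 numbers: the shift along the tool's x, y, z in units of 60 mm (1.0 is 60 mm), then the turn, a rotation vector about the tool's x, y, z in units of 0.5 rad (1.0 is 0.5 rad), then the opening, from -1 (shut) to 1 (fully open). A call has 1 to 12 rows; each row shifts and turns the commanded pose from where the row before left it, along the tool's axes as they then stand; what a row does not reach is not made up. A row lasts 1/8 s, in which the tool goes at most 62.5 mm and 10.7 degrees, less where a joint would pass 70% of its speed; a pose out of reach is approached as far as the arm can. A call with a number of a shift or a turn outside -1 to 1 is refused whole. A call with a gripper value outside its range is refused whole. The fingers move at their own pace and stop on an object; the grip force is fixed at half the most. Time passes only in rows, so rows that do not move let the fingers close. It gives the time, the measured TCP pose, the force, the opening and the grip force at its end, in the units of the state.
- observe(): the state, without advancing time (a new reading comes with each control period).
- camera(name): name is "side" or "top" or "wrist"; returns (picture, depth): 384x512x3 uint8, blue, green, red; 384x512 float32, mm along the optical axis (not along the pixel's ray), 0 where there is no reading.
- calibration(name): a dict with "intrinsics" (3x3 intrinsics, pixels), "R" (3x3) and "t" (3): a world point X has camera coordinates R X + t; the wrist camera has in their place "mount" (4x4, takes a point from camera to tool coordinates, whose origin is the TCP and whose axes are the flange's). Camera axes: x right, y down, z forward; pixel columns grow to the right and rows downward; lengths in mm; the calibration is good to about 2 mm. A picture is of the moment at which its call begins: read the wrist's pose just before it. calibration takes no time and is no camera call.
- sign_off(): hands the job in; it is judged then, once.
Trained networks look in the newest picture that a camera, given by its name, has taken for a name from the list of things; names that differ only in an ending like _2 or _b are one class to them, and where a whole thing is asked for, a point or a joint stands for the part that bears it (a point fixed in the world has none). Each returns a list of dicts, best first, with "p" (0 to 1); they miss things now and then, are a little off and sometimes report something else, mostly with a low value. They report only what shows in the picture. A call takes as long as a camera call. They do not tell look-alikes from the thing itself.
- spot_in(camera, name): "box" ([left, top, right, bottom] in pixels, round what is visible of it).
- masks_of(camera, name): "pixels" (384x512 bool, what is visible of it) and "box" ([left, top, right, bottom] in pixels, round what is visible of it).
- pinpoint(camera, name): "xy" ([column, row] in pixels: a listed point, or the origin of a listed thing).
The state is a dict: "clock": time; "q": joint angles; "qvel": joint speeds; "joint_efforts": joint torques, N m; "ee_pos": TCP position; "orientation": TCP orientation; "force": force on the tool from outside, world axes, zero at the start; "ft_torque": the same for the moment, N m; "gripper_width": opening from 0.0 (shut) to 1.0 (fully open); "gripper_force": force on a finger pad.
Only numpy, scipy, OpenCV 4.12 (cv2) and the standard library are available. Lean on these libraries where they do the work, as an engineer would, in place of code of your own. Each camera call takes 0.05 s, during which the arm holds its last target. There are 200 camera calls.

## Working session

There is one attempt and no reset: what is moved stays moved. The work goes in short steps, Python scripts to look and compute and a tool call to move; the robot and the scene stay as the last step left them, time stands still between calls to the robot, and variables do not carry over. Pictures are saved under pics/ and viewed, at most 10 in all, crops included, and the job is handed in when it is done.

Besides the shell and the picture viewer there is one more tool, called after "Call:" by a JSON object that holds its "api" and its "payload". move_arm: Moves the arm, as the interface text tells. Its arguments: {"type":"object","properties":{"steps":{"type":"array","items":{"type":"array","items":{"type":"number","minimum":-1,"maximum":1}}}},"required":["steps"]}

```bash
mkdir -p pics; ls; cat > h.py <<'E'
from workcell import *
import numpy as np, cv2
def cam(n):
    s=observe(); im,d=camera(n); c=calibration(n); K=np.array(c["intrinsics"])
    if "mount" in c:
        T=np.eye(4);T[:3,:3]=np.array(s["orientation"]);T[:3,3]=s["ee_pos"]
        M=T@np.array(c["mount"]); R=M[:3,:3].T; t=-R@M[:3,3]
    else: R=np.array(c["R"]);t=np.array(c["t"]).ravel()
    return im,d,K,R,t
def cloud(d,K,R,t):
    v,u=np.mgrid[:d.shape[0],:d.shape[1]]
    P=np.stack([(u-K[0,2])/K[0,0]*d,(v-K[1,2])/K[1,1]*d,d],-1)
    return (P-t)@R   # world, HxWx3
E
python3 - <<'E'
from h import *
for n in("top","side"):
    im,d,K,R,t=cam(n); cv2.imwrite(f"pics/{n}0.png",im); W=cloud(d,K,R,t)
    np.savez(f"{n}0.npz",W=W,d=d,im=im)
    for k in("stand","scraper","board","scrap_tray","chunk0","canister","rolling_pin"):
        for m in masks_of(n,k)[:8]:
            q=W[m["pixels"]&(d>0)]
            if m["p"]>.2: print(n,k,round(m["p"],2),np.round(m["box"]),len(q),np.median(q,0).round(),np.percentile(q,[2,98],axis=0).round().tolist())
print(observe())
E
```

```text
pics
top stand 0.9 [125. 149. 172. 181.] 1110 [699. 462.  36.] [[660.0, 399.0, 5.0], [750.0, 527.0, 75.0]]
top stand 0.79 [147. 197. 193. 224.] 372 [574. 348.  37.] [[505.0, 316.0, 3.0], [593.0, 443.0, 54.0]]
top stand 0.61 [ 88. 198. 142. 229.] 1153 [536. 561.  40.] [[492.0, 501.0, 8.0], [582.0, 630.0, 74.0]]
top scraper 0.7 [145. 204. 188. 223.] 840 [531. 383.  84.] [[499.0, 318.0, 33.0], [566.0, 451.0, 124.0]]
top board 0.58 [243. 174. 324. 253.] 5619 [537.  19.  45.] [[423.0, -106.0, 41.0], [652.0, 144.0, 50.0]]
top scrap_tray 0.63 [318. 167. 352. 256.] 2354 [ 537. -163.    5.] [[405.0, -202.0, -0.0], [678.0, -114.0, 34.0]]
top chunk0 0.64 [140. 202. 192. 228.] 871 [531. 381.  83.] [[499.0, 319.0, 22.0], [569.0, 452.0, 124.0]]
top chunk0 0.61 [268. 231. 274. 241.] 39 [460.  61.  55.] [[451.0, 52.0, 50.0], [470.0, 71.0, 60.0]]
top chunk0 0.59 [296. 212. 304. 222.] 52 [525. -37.  56.] [[514.0, -49.0, 42.0], [537.0, -26.0, 60.0]]
top chunk0 0.42 [296. 191. 307. 200.] 44 [594. -46.  55.] [[585.0, -56.0, 48.0], [604.0, -34.0, 60.0]]
top canister 0.69 [391. 207. 438. 238.] 1157 [ 492. 
[... 1659 characters left out ...]
5743e-05,  1.41817963e+00]), 'qvel': array([ 0.00100576,  0.00025466, -0.00025829, -0.00031013,  0.00069907,
       -0.00051964]), 'joint_efforts': array([-7.15552487e-04, -5.55310571e+01,  3.44724834e+01,  9.07982430e-04,
       -4.14160695e-04,  1.69267668e-05]), 'ee_pos': array([201.3522183 , 511.7916565 , 231.30421865]), 'orientation': array([[-9.30585985e-01,  3.66073383e-01,  4.33025382e-05],
       [ 3.66073383e-01,  9.30585986e-01, -6.23716487e-06],
       [-4.25799953e-05,  1.00476884e-05, -9.99999999e-01]]), 'force': array([ 0.3874889 , -0.0886318 ,  0.92142972]), 'ft_torque': array([ 0.02514921, -0.02627029,  0.03601533]), 'gripper_force': 0.0, 'gripper_width': 0.9937594209840274}
```

```bash
python3 - <<'E'
from h import *
ims=[]
for n,c in(("top",(80,120,450,270)),("side",(130,80,350,384))):
    z=np.load(n+"0.npz");im,W=z["im"],z["W"]
    ims.append(cv2.resize(im[c[1]:c[3],c[0]:c[2]],None,fx=2,fy=2,interpolation=2))
    x,y,zz=W[...,0],W[...,1],W[...,2]
    b=(x>415)&(x<665)&(y>-120)&(y<145)
    m=(b&(im.max(-1)<120)&(zz>40)).astype(np.uint8)
    k,l=cv2.connectedComponents(m)
    for i in range(1,k):
        q=W[l==i]
        if len(q)>8: p=np.argwhere(l==i).mean(0)[::-1].round(); print(n,p,len(q),((q.min(0)+q.max(0))/2).round(1),np.ptp(q,axis=0).round(),q[:,2].max().round(1))
    # board edges, yaw
    m=b&(abs(zz-45)<3); r=cv2.minAreaRect(W[m][:,:2].astype(np.float32)); print(n,"board",r,np.median(zz[m]))
    # scraper: handle orange
    hsv=cv2.cvtColor(im,cv2.COLOR_BGR2HSV)
    m=(x>470)&(x<600)&(y>300)&(y<470)&(hsv[...,1]>140)&(hsv[...,0]<20)&(hsv[...,2]>90)&(zz>60)
    q=W[m].astype(np.float32); print(n,"handle",len(q),q.mean(0),q.min(0),q.max(0),cv2.minAreaRect(q[:,:2]))
    np.save(n+"_handle.npy",q)
    for mm in (0,):
        pass
h=max(i.shape[0] for i in ims)
cv2.imwrite("pics/both.png",cv2.resize(np.hstack([cv2.copyMakeBorder(i,0,h-i.shape[0],0,0,0) for i in ims]),(800,412)) )
E
```

```text
top [274. 189.] 28 [612.7  43.8  57.2] [17. 19. 10.] 62.3
top [302. 194.] 29 [593.1 -45.2  56. ] [17. 17.  8.] 60.2
top [262. 213.] 26 [534.7  84.8  55.9] [16. 16. 10.] 61.0
top [299. 216.] 28 [521.8 -36.7  57.2] [16. 17. 11.] 62.6
top [269. 236.] 26 [461.8  59.9  56. ] [16. 16.  5.] 58.5
top [292. 238.] 25 [452.   -9.9  56.9] [16. 16. 10.] 62.1
top board ((538.3611450195312, 17.269287109375), (239.90341186523438, 258.14111328125), 0.94996577501297) 45.274539974254466Traceback (most recent call last):
  File "<stdin>", line 18, in <module>
cv2.error: OpenCV(4.12.0) /io/opencv/modules/imgproc/src/convhull.cpp:143: error: (-215:Assertion failed) total >= 0 && (depth == CV_32F || depth == CV_32S) in function 'convexHull'
```

```bash
python3 - <<'E'
from h import *
ims=[]
for n,c in(("top",(80,120,450,270)),("side",(130,80,350,384))):
    z=np.load(n+"0.npz");im,W=z["im"],z["W"]
    ims.append(cv2.resize(im[c[1]:c[3],c[0]:c[2]],None,fx=2,fy=2,interpolation=2))
    x,y,zz=W[...,0],W[...,1],W[...,2]
    m=(x>470)&(x<600)&(y>300)&(y<470)&(zz>85)
    print(n,m.sum(),im[m][::40].tolist())
    q=W[m].astype(np.float32); print(q.mean(0),q.min(0),q.max(0),cv2.minAreaRect(q[:,:2]))
    if n=="side":
        m=(x>415)&(x<660)&(y>-112)&(y<145)&(abs(zz-45)<3); print(cv2.minAreaRect(W[m][:,:2].astype(np.float32)))
h=max(i.shape[0] for i in ims)
I=np.hstack([cv2.copyMakeBorder(i,0,h-i.shape[0],0,0,cv2.BORDER_CONSTANT) for i in ims])
cv2.imwrite("pics/both.png",cv2.resize(I,(800,int(I.shape[0]*800/I.shape[1]))));print(I.shape)
E
```

```text
top 431 [[112, 125, 145], [69, 107, 175], [42, 98, 186], [116, 136, 172], [105, 139, 203], [33, 127, 236], [31, 139, 243], [34, 139, 243], [33, 138, 243], [32, 138, 243], [36, 135, 239]]Traceback (most recent call last):
  File "<stdin>", line 9, in <module>
cv2.error: OpenCV(4.12.0) /io/opencv/modules/imgproc/src/convhull.cpp:143: error: (-215:Assertion failed) total >= 0 && (depth == CV_32F || depth == CV_32S) in function 'convexHull'
```

```bash
python3 - <<'E'
from h import *
A=np.ascontiguousarray
ims=[]
for n,c in(("top",(80,120,450,270)),("side",(130,80,350,384))):
    z=np.load(n+"0.npz");im,W=z["im"],z["W"]
    ims.append(cv2.resize(im[c[1]:c[3],c[0]:c[2]],None,fx=2,fy=2,interpolation=2))
    x,y,zz=W[...,0],W[...,1],W[...,2]
    hsv=cv2.cvtColor(im,cv2.COLOR_BGR2HSV)
    near=(x>470)&(x<600)&(y>300)&(y<470)
    m=near&(zz>75)&(hsv[...,1]>140)&(hsv[...,0]<20)
    q=A(W[m],np.float32); print(n,"handle",len(q),q.mean(0),q.min(0),q.max(0),cv2.minAreaRect(A(q[:,:2])), "yaw",np.polyfit(q[:,1],q[:,0],1)[0])
    m=near&(zz>30)&(hsv[...,1]<60); q=A(W[m],np.float32)
    print(n,"blade",len(q),q.min(0),q.max(0),"plane x=ay+bz+c",np.linalg.lstsq(np.c_[q[:,1:],np.ones(len(q))],q[:,0],rcond=None)[0])
    for nm,lim in (("board",(415,665,-125,150)),):
        m=(x>lim[0])&(x<lim[1])&(y>lim[2])&(y<lim[3])&(abs(zz-45)<3); print(nm,cv2.minAreaRect(A(W[m][:,:2],np.float32)))
    print(n,pinpoint(n,"scraper_handle")[:2],pinpoint(n,"stand_slot")[:3])
h=max(i.shape[0] for i in ims)
I=np.hstack([cv2.copyMakeBorder(i,0,h-i.shape[0],0,0,cv2.BORDER_CONSTANT) for i in ims])
cv2.imwrite("pics/both.png",cv2.resize(I,(800,int(I.shape[0]*800/I.shape[1]))));print(I.shape)
E
```

```text
top handle 372 [512.23047 382.54477 115.66451] [496.6668  328.92123  97.30522] [530.47375 437.7632  126.87787] ((513.3372192382812, 383.4916076660156), (31.56247329711914, 109.02031707763672), 1.9987866878509521) yaw -0.03154697337187038
top blade 413 [519.1441   314.961     30.813665] [569.28973  454.64877  102.058464] plane x=ay+bz+c [-3.31600735e-02 -6.89523413e-01  6.02233723e+02]
board ((538.4754028320312, 18.224197387695312), (239.89109802246094, 259.88262939453125), 1.015769600868225)
top [{'xy': [163.3, 216.2], 'p': 0.55}] [{'xy': [170.1, 204.9], 'p': 0.9}, {'xy': [143.0, 156.1], 'p': 0.62}, {'xy': [111.7, 208.2], 'p': 0.57}]
side handle 221 [513.701   372.59314 113.69691] [495.7525  325.7288   92.03236] [531.0188  438.34393 124.95356] ((512.9405517578125, 382.0310974121094), (32.59492111206055, 112.66250610351562), 2.713013172149658) yaw -0.04760910202675723
side blade 282 [523.694   312.61694  30.94214] [568.7005  457.9796   97.18015] plane x=ay+bz+c [-2.72769232e-02 -6.89973679e-01  5.99230226e+02]
board ((537.3133544921875, 18.06372833251953), (239.93267822265625, 263.16448974609375), 0.961292564868927)
side [{'xy': [234.9, 204.6], 'p': 0.59}, {'xy': [227.0, 135.9], 'p': 0.58}] [{'xy': [241.0, 121.2], 'p': 0.8}, {'xy': [241.5, 151.7], 'p': 0.69}, {'xy': [290.4, 135.7], 'p': 0.66}]
(608, 1180, 3)
```

View pics/both.png

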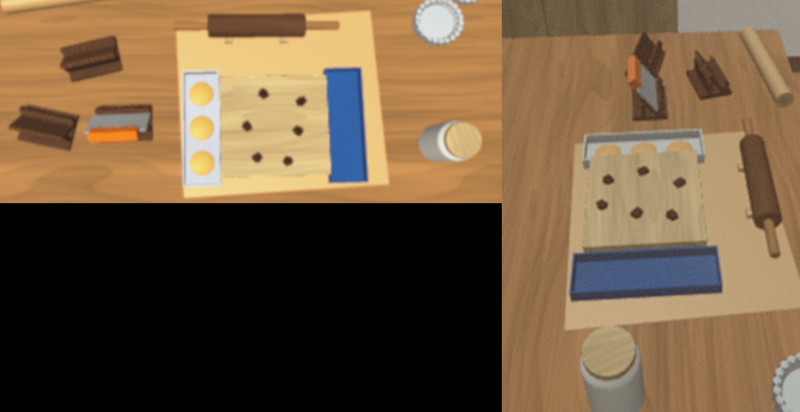

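```bash
cat >> h.py <<'E'
from scipy.linalg import logm,expm
from scipy.spatial.transform import Rotation as Ro
def pose(p,R):
    T=np.eye(4);T[:3,:3]=R;T[:3,3]=p;return T
def cur():
    s=observe();return pose(s["ee_pos"],np.array(s["orientation"]))
def rows(A,B,vmax=50,wmax=.17,n=0):
    """constant tool-frame row, repeated n times, taking A to B (short steps, mm & rad)"""
    D=np.linalg.inv(A)@B; a=np.linalg.norm(Ro.from_matrix(D[:3,:3]).as_rotvec()); l=np.linalg.norm(D[:3,3])
    n=max(n,int(np.ceil(max(a/wmax,l/vmax,1))))
    E=expm(np.real(logm(D))/n); r=np.r_[E[:3,3]/60,Ro.from_matrix(E[:3,:3]).as_rotvec()/.5].round(3)
    print(n,"x",r.tolist()); return B
def tool(psi,tilt=0.0,yaxis=None):
    """tool y = scraper x (heading psi), scraper z leaning by tilt towards -x_heading"""
    Rs=Ro.from_euler("z",psi).as_matrix()@Ro.from_euler("y",-tilt).as_matrix()
    return np.c_[Rs[:,1],Rs[:,0],-Rs[:,2]]
PSI,TILT=.032,.608
E
python3 - <<'E'
from h import *
R=tool(PSI,TILT);print(R.round(3),np.linalg.det(R))
G=pose([525.4,383.3,88.2],R); P=G.copy(); P[:3,3]-=110*R[:,2]; print(P[:3,3])
A=rows(cur(),P,vmax=45)
T=cur()
D=np.linalg.inv(T)@P
for k in (.33,.66):print((T@expm(np.real(logm(D))*k))[:3,3])
E
```

```text
[[-0.032  0.82   0.571]
 [ 0.999  0.026  0.018]
 [ 0.     0.571 -0.821]] 1.0000000000000002
[462.59719662 381.28962404 178.4871324 ]
8 x [-0.572, 0.219, 0.212, -0.134, -0.088, 0.282]
[298.81508447 500.7534413  202.64131899]
[389.8196013  456.86255518 187.16932047]
```

Call:
{"api": "move_arm", "payload": {"steps": [[-0.572, 0.219, 0.212, -0.134, -0.088, 0.282, 1], [-0.572, 0.219, 0.212, -0.134, -0.088, 0.282, 1], [-0.572, 0.219, 0.212, -0.134, -0.088, 0.282, 1], [-0.572, 0.219, 0.212, -0.134, -0.088, 0.282, 1], [-0.572, 0.219, 0.212, -0.134, -0.088, 0.282, 1], [-0.572, 0.219, 0.212, -0.134, -0.088, 0.282, 1], [-0.572, 0.219, 0.212, -0.134, -0.088, 0.282, 1], [-0.572, 0.219, 0.212, -0.134, -0.088, 0.282, 1], [0, 0, 0, 0, 0, 0, 1]]}}

```text
clock: 2.12
ee_pos: [462.3, 379.5, 177.3]
orientation: [[-0.028, 0.822, 0.569], [1.0, 0.023, 0.016], [-0.0, 0.569, -0.822]]
force: [0.5, 1.6, 1.4]
gripper_width: 1.001
gripper_force: 0.0
```

```bash
python3 - <<'E'
from h import *
A=np.ascontiguousarray
T=cur();print(T.round(3))
im,d,K,R,t=cam("wrist");W=cloud(d,K,R,t);cv2.imwrite("pics/w1.png",im)
x,y,z=W[...,0],W[...,1],W[...,2]
hsv=cv2.cvtColor(im,cv2.COLOR_BGR2HSV)
m=(d>0)&(hsv[...,1]>140)&(hsv[...,0]<20)&(z>75)&(x>480)&(x<545)&(z<140)
q=(W[m]-T[:3,3])@T[:3,:3]  # tool frame
print("handle tool frame",len(q),np.percentile(q,[1,50,99],axis=0).round(1).tolist())
zmin=np.percentile(q[:,2],2); tp=q[q[:,2]<zmin+6]; print("top face",np.percentile(tp,[1,50,99],axis=0).round(1).tolist(),"yaw",np.polyfit(tp[:,0],tp[:,1],1))
m=(d>0)&(hsv[...,1]<60)&(z>35)&(x>510)&(x<580)&(z<110)&(y>310)&(y<460)
q=(W[m]-T[:3,3])@T[:3,:3]; print("blade",len(q),np.percentile(q,[1,50,99],axis=0).round(1).tolist(),np.linalg.lstsq(np.c_[q[:,[0,2]],np.ones(len(q))],q[:,1],rcond=None)[0])
E
```

```text
[[-2.80000e-02  8.22000e-01  5.69000e-01  4.62327e+02]
 [ 1.00000e+00  2.30000e-02  1.60000e-02  3.79485e+02]
 [-0.00000e+00  5.69000e-01 -8.22000e-01  1.77263e+02]
 [ 0.00000e+00  0.00000e+00  0.00000e+00  1.00000e+00]]
handle tool frame 4138 [[-47.9, -11.0, 71.8], [12.0, 0.5, 73.3], [59.6, 12.6, 93.7]]
top face [[-47.9, -10.9, 71.8], [11.1, 1.2, 73.3], [58.7, 12.6, 76.1]] yaw [-0.00605174  0.92294938]
blade 95 [[60.0, -1.2, 98.6], [67.1, 0.5, 100.1], [74.1, 2.1, 104.7]] [-0.00631101  0.04012086 -3.1046814 ]
```

View pics/w1.png

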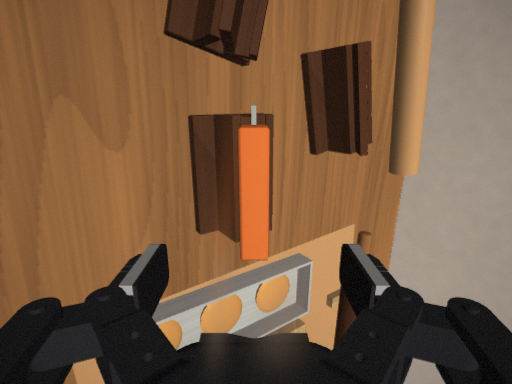

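Call:
{"api": "move_arm", "payload": {"steps": [[0.04, 0.01, 0.2, 0, 0, 0, 0.1], [0.04, 0.003, 0.2, 0, 0, 0, 0.1], [0, 0, 0.2, 0, 0, 0, 0.1], [0, 0, 0.3, 0, 0, 0, 0.1], [0, 0, 0.3, 0, 0, 0, 0.1], [0, 0, 0.3, 0, 0, 0, 0.1], [0, 0, 0.25, 0, 0, 0, 0.1], [0, 0, 0, 0, 0, 0, 0.1]]}}

```text
clock: 3.18
ee_pos: [522.8, 387.5, 90.7]
orientation: [[-0.03, 0.822, 0.568], [1.0, 0.025, 0.017], [-0.0, 0.568, -0.823]]
force: [0.9, 0.7, 0.1]
gripper_width: 0.547
gripper_force: 0.0
```

```bash
python3 - <<'E'
from h import *
im,d,K,R,t=cam("wrist");cv2.imwrite("pics/w2.png",im); print(observe()["force"],cur().round(3).tolist())
E
```

```text
[0.19224786 0.20496568 0.61945848] [[-0.03, 0.822, 0.569, 522.747], [1.0, 0.025, 0.018, 387.711], [0.0, 0.569, -0.822, 91.603], [0.0, 0.0, 0.0, 1.0]]
```

View pics/w2.png

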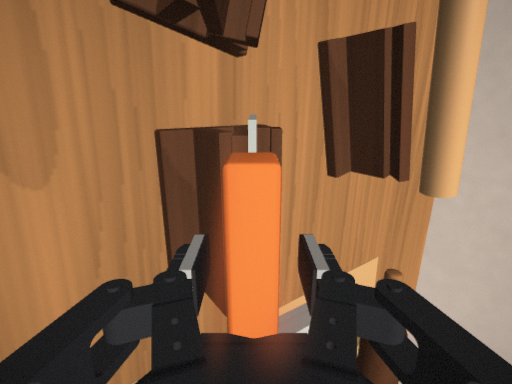

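Call:
{"api": "move_arm", "payload": {"steps": [[0, 0, 0, 0, 0, 0, -1], [0, 0, 0, 0, 0, 0, -1], [0, 0, 0, 0, 0, 0, -1], [0, 0, 0, 0, 0, 0, -1], [0, 0, 0, 0, 0, 0, -1], [0, 0, 0, 0, 0, 0, -1]]}}

```text
clock: 3.98
ee_pos: [522.2, 388.1, 92.8]
orientation: [[-0.031, 0.821, 0.57], [1.0, 0.025, 0.019], [0.001, 0.57, -0.822]]
force: [-4.8, -0.7, 4.9]
gripper_width: 0.274
gripper_force: 59.6
```

```bash
python3 - <<'E'
from h import *
T=cur();np.save("grasp.npy",T);print(observe()["force"],T.round(3).tolist(),observe()["gripper_width"])
E
```

```text
[-4.7717701  -0.72604114  4.90654926] [[-0.031, 0.821, 0.57, 522.216], [1.0, 0.025, 0.019, 388.145], [0.001, 0.57, -0.822, 92.825], [0.0, 0.0, 0.0, 1.0]] 0.27374618071706786
```

```bash
python3 - <<'E'
from h import *
T=cur(); A=T.copy();A[:3,3]-=60*A[:3,2]; rows(T,A,vmax=25)
B=A.copy();B[2,3]+=60;rows(A,B,vmax=45)
C=pose([495,122,200],tool(np.pi/2+.017)); rows(B,C,wmax=.15,vmax=40)
D=np.linalg.inv(B)@C
for k in (.25,.5,.75):print((B@expm(np.real(logm(D))*k))[:3,3].round())
E
```

```text
3 x [-0.0, 0.0, -0.333, -0.0, -0.0, 0.0]
2 x [0.001, 0.285, -0.411, -0.0, -0.0, 0.0]
11 x [-0.334, -0.289, -0.067, 0.087, 0.085, -0.274]
[451. 325. 188.]
[439. 253. 184.]
[454. 182. 190.]
```

Call:
{"api": "move_arm", "payload": {"steps": [[0, 0, -0.2, 0, 0, 0, -1], [0, 0, -0.25, 0, 0, 0, -1], [0, 0, -0.25, 0, 0, 0, -1], [0, 0, -0.3, 0, 0, 0, -1], [0, 0.285, -0.411, 0, 0, 0, -1], [0, 0.285, -0.411, 0, 0, 0, -1], [0, 0, 0, 0, 0, 0, -1], [0, 0, 0, 0, 0, 0, -1]]}}

```text
clock: 4.97
ee_pos: [487.7, 386.4, 200.6]
orientation: [[-0.031, 0.822, 0.569], [1.0, 0.025, 0.018], [0.0, 0.569, -0.822]]
force: [-0.5, -0.2, -4.1]
gripper_width: 0.272
gripper_force: 59.5
```

```bash
python3 - <<'E'
from h import *
T=cur();print(observe()["force"],T[:3,3],observe()["gripper_width"])
C=pose([495,122,200],tool(np.pi/2+.017)); rows(T,C,wmax=.15,vmax=40)
im,d,K,R,t=cam("side");cv2.imwrite("pics/s2.png",cv2.resize(im[40:240,150:350],None,fx=3,fy=3))
E
```

```text
[-0.50169783 -0.21796121 -4.13391571] [487.71681714 386.38923934 200.64467194] 0.2724466883400588
11 x [-0.334, -0.287, -0.068, 0.087, 0.085, -0.274]
```

View pics/s2.png

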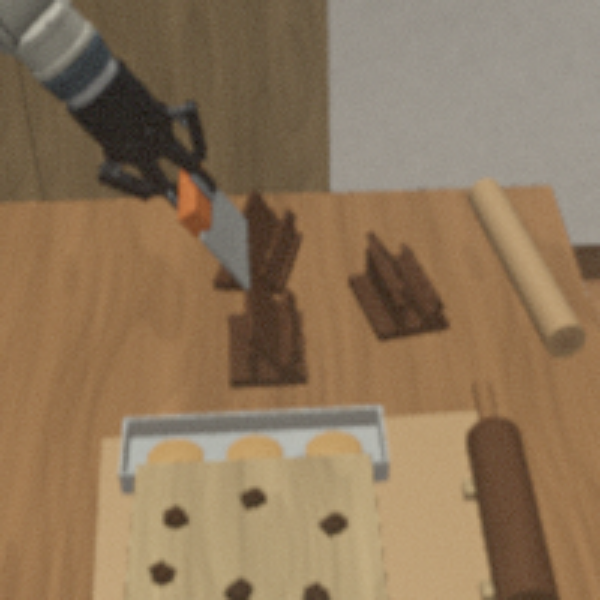

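Call:
{"api": "move_arm", "payload": {"steps": [[-0.334, -0.287, -0.068, 0.087, 0.085, -0.274, -1], [-0.334, -0.287, -0.068, 0.087, 0.085, -0.274, -1], [-0.334, -0.287, -0.068, 0.087, 0.085, -0.274, -1], [-0.334, -0.287, -0.068, 0.087, 0.085, -0.274, -1], [-0.334, -0.287, -0.068, 0.087, 0.085, -0.274, -1], [-0.334, -0.287, -0.068, 0.087, 0.085, -0.274, -1], [-0.334, -0.287, -0.068, 0.087, 0.085, -0.274, -1], [-0.334, -0.287, -0.068, 0.087, 0.085, -0.274, -1], [-0.334, -0.287, -0.068, 0.087, 0.085, -0.274, -1], [-0.334, -0.287, -0.068, 0.087, 0.085, -0.274, -1], [-0.334, -0.287, -0.068, 0.087, 0.085, -0.274, -1], [0, 0, 0, 0, 0, 0, -1]]}}

```text
clock: 6.52
ee_pos: [497.1, 121.5, 199.5]
orientation: [[-1.0, -0.017, -0.001], [-0.017, 1.0, -0.003], [0.001, -0.003, -1.0]]
force: [-0.4, 0.2, -3.9]
gripper_width: 0.275
gripper_force: 59.5
```

```bash
python3 - <<'E'
from h import *
T=cur();print(observe()["force"],T.round(3).tolist(),observe()["q"].round(2))
for n in("side","top"):
    im,d,K,R,t=cam(n);W=cloud(d,K,R,t);q=(W-T[:3,3])@T[:3,:3]
    m=(d>0)&(abs(q[...,0])<90)&(abs(q[...,1])<15)&(q[...,2]>20)&(q[...,2]<100)&(im.min(-1)>85)
    if m.sum()>20: print(n,m.sum(),np.percentile(q[m],[1,50,99],axis=0).round(1).tolist())
C=pose([495,122,130],tool(np.pi/2+.017)); rows(T,C)
E
```

```text
[-0.39750595  0.21256089 -3.85876782] [[-1.0, -0.017, -0.001, 497.098], [-0.017, 1.0, -0.003, 121.472], [0.001, -0.003, -1.0, 199.494], [0.0, 0.0, 0.0, 1.0]] [ 0.08  0.21 -0.13  1.24 -0.    0.06]
side 741 [[-72.1, -5.8, 20.6], [-3.3, -1.7, 47.1], [64.6, 2.0, 75.3]]
2 x [0.017, 0.006, 0.579, -0.003, -0.001, 0.0]
```

Call:
{"api": "move_arm", "payload": {"steps": [[0.067, 0, 0.4, 0, 0, 0, -1], [0, 0, 0.4, 0, 0, 0, -1], [0, 0, 0.3, 0, 0, 0, -1], [0, 0, 0.15, 0, 0, 0, -1], [0, 0, 0.02, 0, 0, 0, -1], [0, 0, 0, 0, 0, 0, -1]]}}

```text
clock: 7.38
ee_pos: [492.0, 122.3, 125.5]
orientation: [[-1.0, -0.018, 0.003], [-0.018, 1.0, -0.002], [-0.003, -0.002, -1.0]]
force: [-0.3, 0.5, -2.1]
gripper_width: 0.273
gripper_force: 59.5
```

Call:
{"api": "move_arm", "payload": {"steps": [[0, 0, 0.02, 0, 0, 0, -1], [0, 0, 0.02, 0, 0, 0, -1]]}}

```text
clock: 7.62
ee_pos: [492.0, 122.2, 122.9]
orientation: [[-1.0, -0.018, 0.002], [-0.018, 1.0, -0.002], [-0.002, -0.002, -1.0]]
force: [-0.1, 0.7, -2.9]
gripper_width: 0.268
gripper_force: 59.5
```

Call:
{"api": "move_arm", "payload": {"steps": [[0, 0, 0.017, 0, 0, 0, -1], [0, 0, 0, 0, 0, 0, -1]]}}

```text
clock: 7.88
ee_pos: [491.8, 122.2, 121.5]
orientation: [[-1.0, -0.018, 0.001], [-0.018, 1.0, -0.002], [-0.001, -0.002, -1.0]]
force: [-0.7, -0.4, -2.9]
gripper_width: 0.273
gripper_force: 59.5
```

Call:
{"api": "move_arm", "payload": {"steps": [[0, 0, 0.017, 0, 0, 0, -1], [0, 0, 0, 0, 0, 0, -1]]}}

```text
clock: 8.12
ee_pos: [492.0, 122.2, 120.8]
orientation: [[-1.0, -0.018, 0.002], [-0.018, 1.0, -0.002], [-0.002, -0.002, -1.0]]
force: [-0.9, -0.2, 0.9]
gripper_width: 0.27
gripper_force: 60.0
```

Call:
{"api": "move_arm", "payload": {"steps": [[0, -0.15, -0.01, 0, 0, 0, -1], [0, -0.25, 0, 0, 0, 0, -1], [0, -0.25, 0, 0, 0, 0, -1], [0, -0.25, 0, 0, 0, 0, -1], [0, -0.25, 0, 0, 0, 0, -1], [0, -0.25, 0, 0, 0, 0, -1], [0, -0.25, 0, 0, 0, 0, -1], [0, -0.25, 0, 0, 0, 0, -1], [0, -0.25, 0, 0, 0, 0, -1], [0, -0.25, 0, 0, 0, 0, -1], [0, -0.25, 0, 0, 0, 0, -1], [0, -0.25, 0, 0, 0, 0, -1]]}}

```text
clock: 9.62
ee_pos: [494.9, -52.8, 121.5]
orientation: [[-1.0, -0.018, 0.002], [-0.018, 1.0, -0.002], [-0.002, -0.002, -1.0]]
force: [0.1, 0.6, -3.5]
gripper_width: 0.273
gripper_force: 59.5
```

```bash
python3 - <<'E'
from h import *
T=cur();print(observe()["force"],T.round(3).tolist())
im,d,K,R,t=cam("side");cv2.imwrite("pics/s3.png",cv2.resize(im[150:320,150:330],None,fx=3,fy=3))
E
```

```text
[ 0.07921698  0.60865798 -3.52679559] [[-1.0, -0.018, 0.002, 494.947], [-0.018, 1.0, -0.002, -52.771], [-0.002, -0.002, -1.0, 121.518], [0.0, 0.0, 0.0, 1.0]]
```

View pics/s3.png

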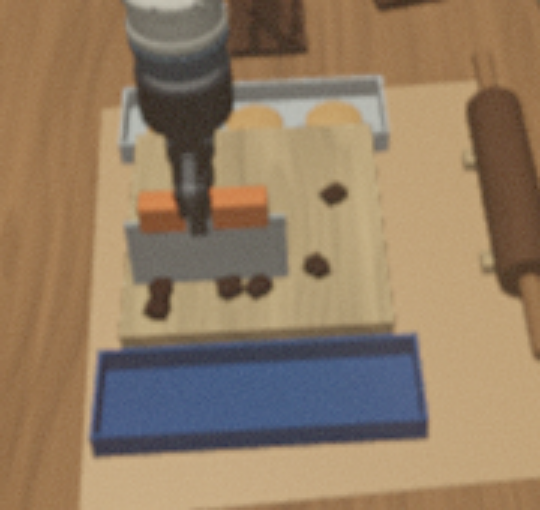

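Call:
{"api": "move_arm", "payload": {"steps": [[0, -0.25, 0, 0, 0, 0, -1], [0, -0.25, 0, 0, 0, 0, -1], [0, -0.2, 0, 0, 0, 0, -1], [0, -0.15, 0, 0, 0, 0, -1], [0, -0.15, 0, 0, 0, 0, -1], [0, -0.15, 0, 0, 0, 0, -1], [0, -0.1, 0, 0, 0, 0, -1], [0, 0, 0, 0, 0, 0, -1], [0, 0, 0, 0, 0, 0, -1]]}}

```text
clock: 10.8
ee_pos: [496.2, -126.6, 121.7]
orientation: [[-1.0, -0.018, 0.002], [-0.018, 1.0, -0.002], [-0.001, -0.002, -1.0]]
force: [-0.0, -1.1, -2.3]
gripper_width: 0.271
gripper_force: 59.5
```

```bash
python3 - <<'E'
from h import *
T=cur();print(observe()["force"],T.round(3).tolist())
im,d,K,R,t=cam("side");cv2.imwrite("pics/s4.png",cv2.resize(im[150:320,150:330],None,fx=3,fy=3))
U=T.copy();U[2,3]=190
V=pose([598,110,190],tool(np.pi/2+.017));rows(T,U,25);rows(U,V,40)
E
```

```text
[-0.02578736 -1.07671487 -2.32430218] [[-1.0, -0.018, 0.002, 496.221], [-0.018, 1.0, -0.002, -126.613], [-0.001, -0.002, -1.0, 121.658], [0.0, 0.0, 0.0, 1.0]]
3 x [-0.001, -0.001, -0.38, 0.0, 0.0, 0.0]
7 x [-0.252, 0.559, -0.0, -0.001, 0.0, 0.0]
```

View pics/s4.png

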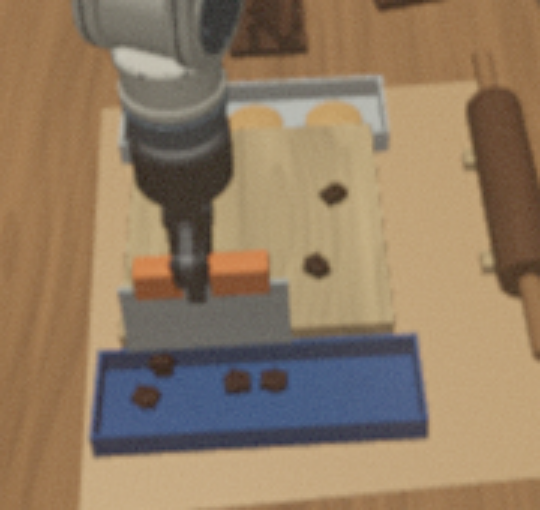

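Call:
{"api": "move_arm", "payload": {"steps": [[0, 0, -0.25, 0, 0, 0, -1], [0, 0, -0.35, 0, 0, 0, -1], [-0.25, 0.5, 0, 0, 0, 0, -1], [-0.3, 0.6, 0, 0, 0, 0, -1], [-0.3, 0.6, 0, 0, 0, 0, -1], [-0.3, 0.6, 0, 0, 0, 0, -1], [-0.3, 0.6, 0, 0, 0, 0, -1], [-0.25, 0.6, 0, 0, 0, 0, -1], [0, 0.2, 0, 0, 0, 0, -1], [0, 0, 0.3, 0, 0, 0, -1], [0, 0, 0.25, 0, 0, 0, -1], [0, 0, 0, 0, 0, 0, -1]]}}

```text
clock: 12.35
ee_pos: [593.4, 96.5, 123.5]
orientation: [[-1.0, -0.017, -0.001], [-0.017, 1.0, -0.002], [0.001, -0.002, -1.0]]
force: [0.0, 0.0, -3.0]
gripper_width: 0.272
gripper_force: 59.7
```

Call:
{"api": "move_arm", "payload": {"steps": [[0, 0, 0.033, 0, 0, 0, -1], [0, -0.15, 0, 0, 0, 0, -1], [0, -0.25, 0, 0, 0, 0, -1], [0, -0.25, 0, 0, 0, 0, -1], [0, -0.25, 0, 0, 0, 0, -1], [0, -0.25, 0, 0, 0, 0, -1], [0, -0.25, 0, 0, 0, 0, -1], [0, -0.25, 0, 0, 0, 0, -1], [0, -0.25, 0, 0, 0, 0, -1], [0, -0.25, 0, 0, 0, 0, -1], [0, -0.25, 0, 0, 0, 0, -1], [0, -0.25, 0, 0, 0, 0, -1]]}}

```text
clock: 13.85
ee_pos: [597.1, -63.0, 122.7]
orientation: [[-1.0, -0.018, 0.002], [-0.018, 1.0, -0.002], [-0.002, -0.002, -1.0]]
force: [0.0, 0.5, -3.4]
gripper_width: 0.271
gripper_force: 59.9
```

Call:
{"api": "move_arm", "payload": {"steps": [[0, -0.25, 0, 0, 0, 0, -1], [0, -0.25, 0, 0, 0, 0, -1], [0, -0.2, 0, 0, 0, 0, -1], [0, -0.15, 0, 0, 0, 0, -1], [0, -0.15, 0, 0, 0, 0, -1], [0, -0.1, 0, 0, 0, 0, -1], [0, 0, 0, 0, 0, 0, -1], [0, 0, 0, 0, 0, 0, -1]]}}

```text
clock: 14.85
ee_pos: [598.3, -127.7, 122.9]
orientation: [[-1.0, -0.018, 0.002], [-0.018, 1.0, -0.002], [-0.001, -0.002, -1.0]]
force: [-0.2, 0.6, -3.6]
gripper_width: 0.276
gripper_force: 59.8
```

Call:
{"api": "move_arm", "payload": {"steps": [[0, 0, -0.3, 0, 0, 0, -1], [0, 0, -0.5, 0, 0, 0, -1], [0, 0, -0.5, 0, 0, 0, -1], [0, 0.3, 0, 0, 0, 0, -1], [0, 0.5, 0, 0, 0, 0, -1], [0, 0, 0, 0, 0, 0, -1]]}}

```text
clock: 15.6
ee_pos: [596.6, -76.9, 199.6]
orientation: [[-1.0, -0.021, 0.0], [-0.021, 1.0, -0.001], [0.0, -0.001, -1.0]]
force: [-0.2, -0.5, -3.3]
gripper_width: 0.269
gripper_force: 59.9
```

```bash
python3 - <<'E'
from h import *
T=cur();print(T[:3,3],observe()["force"])
im,d,K,R,t=cam("side");W=cloud(d,K,R,t);cv2.imwrite("pics/s5.png",cv2.resize(im[150:320,150:330],None,fx=3,fy=3))
m=((W[...,0]>395)&(W[...,0]<685)&(W[...,1]>-202)&(W[...,1]<0)&(im[...,0]<70)&(im[...,2]<110)&(im[...,0]<im[...,2]+8)).astype(np.uint8)
k,l,st,c=cv2.connectedComponentsWithStats(m)
for i in range(1,k):
    if st[i,4]>8:print(c[i].round(),st[i,4],np.median(W[l==i],0).round())
Gp=np.load("grasp.npy");A=Gp.copy();A[:3,3]-=60*A[:3,2];B=A.copy();B[2,3]+=70
rows(T,B,wmax=.15,vmax=40)
D=np.linalg.inv(T)@B
for k in (.25,.5,.75):print((T@expm(np.real(logm(D))*k))[:3,3].round())
E
```

```text
[596.64513032 -76.86977076 199.60074534] [-0.2492644 -0.5293871 -3.2950857]
[244.  58.] 882 [ 584. -123.  597.]
[275. 102.] 103 [640. -89. 493.]
[265. 118.] 10 [ 619. -124.  477.]
[255. 169.] 1209 [ 597. -109.  350.]
[256. 269.] 57 [ 593. -129.   22.]
[270. 269.] 65 [ 630. -129.   22.]
[203. 271.] 58 [ 456. -127.   22.]
[241. 277.] 47 [ 553. -145.   15.]
[229. 277.] 49 [ 522. -145.   15.]
[198. 282.] 48 [ 444. -155.   15.]
12 x [0.577, 0.448, 0.059, -0.08, -0.078, 0.251]
[503.  14. 189.]
[450. 134. 182.]
[446. 265. 188.]
```

View pics/s5.png

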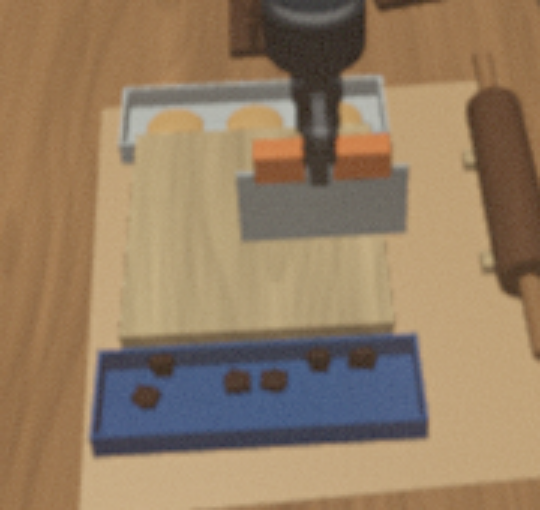

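Call:
{"api": "move_arm", "payload": {"steps": [[0.577, 0.448, 0.059, -0.08, -0.078, 0.251, -1], [0.577, 0.448, 0.059, -0.08, -0.078, 0.251, -1], [0.577, 0.448, 0.059, -0.08, -0.078, 0.251, -1], [0.577, 0.448, 0.059, -0.08, -0.078, 0.251, -1], [0.577, 0.448, 0.059, -0.08, -0.078, 0.251, -1], [0.577, 0.448, 0.059, -0.08, -0.078, 0.251, -1], [0.577, 0.448, 0.059, -0.08, -0.078, 0.251, -1], [0.577, 0.448, 0.059, -0.08, -0.078, 0.251, -1], [0.577, 0.448, 0.059, -0.08, -0.078, 0.251, -1], [0.577, 0.448, 0.059, -0.08, -0.078, 0.251, -1], [0.577, 0.448, 0.059, -0.08, -0.078, 0.251, -1], [0.577, 0.448, 0.059, -0.08, -0.078, 0.251, -1]]}}

```text
clock: 17.15
ee_pos: [488.4, 385.6, 212.2]
orientation: [[-0.028, 0.821, 0.571], [1.0, 0.022, 0.018], [0.002, 0.571, -0.821]]
force: [1.2, -1.2, -2.2]
gripper_width: 0.272
gripper_force: 60.0
```

Call:
{"api": "move_arm", "payload": {"steps": [[0, 0, 0, 0, 0, 0, -1], [0, 0, 0, 0, 0, 0, -1]]}}

```text
clock: 17.4
ee_pos: [488.4, 384.1, 211.6]
orientation: [[-0.033, 0.822, 0.569], [0.999, 0.027, 0.018], [-0.0, 0.569, -0.822]]
force: [-0.6, 0.1, -3.4]
gripper_width: 0.273
gripper_force: 60.0
```

```bash
python3 - <<'E'
from h import *
T=cur();print(T.round(3).tolist())
Gp=np.load("grasp.npy");A=Gp.copy();A[:3,3]-=60*A[:3,2];A[:3,3]+=2*A[:3,1]
rows(T,A,vmax=25)
for n in("side","top"):
    im,d,K,R,t=cam(n);W=cloud(d,K,R,t);q=(W-T[:3,3])@T[:3,:3]
    m=(d>0)&(abs(q[...,0])<90)&(abs(q[...,1])<15)&(q[...,2]>20)&(q[...,2]<100)&(im.min(-1)>85)
    if m.sum()>20: p=q[m];print(n,m.sum(),np.percentile(p,[1,50,99],axis=0).round(1).tolist(),np.linalg.lstsq(np.c_[p[:,[0,2]],np.ones(len(p))],p[:,1],rcond=None)[0])
E
```

```text
[[-0.033, 0.822, 0.569, 488.374], [0.999, 0.027, 0.018, 384.084], [-0.0, 0.569, -0.822, 211.581], [0.0, 0.0, 0.0, 1.0]]
3 x [0.016, -0.21, 0.316, -0.001, 0.0, 0.001]
side 242 [[-74.0, -0.2, 21.1], [-12.2, 2.7, 47.3], [64.3, 4.7, 74.8]] [ 2.14627613e-03 -1.62060720e-02  3.36303612e+00]
top 464 [[-73.2, 1.2, 20.7], [-6.5, 3.3, 47.3], [64.5, 5.5, 76.2]] [ 4.38699732e-04 -6.89884255e-03  3.63459726e+00]
```

Call:
{"api": "move_arm", "payload": {"steps": [[0.016, -0.21, 0.316, 0, 0, 0, -1], [0.016, -0.21, 0.316, 0, 0, 0, -1], [0.016, -0.21, 0.316, 0, 0, 0, -1], [0, 0, 0.25, 0, 0, 0, -1], [0, 0, 0.25, 0, 0, 0, -1], [0, 0, 0.2, 0, 0, 0, -1], [0, 0, 0.1, 0, 0, 0, -1], [0, 0, 0, 0, 0, 0, -1]]}}

```text
clock: 18.5
ee_pos: [518.2, 388.2, 105.1]
orientation: [[-0.031, 0.821, 0.57], [1.0, 0.025, 0.019], [0.001, 0.571, -0.821]]
force: [-0.3, 0.2, -3.3]
gripper_width: 0.271
gripper_force: 60.0
```

```bash
python3 - <<'E'
from h import *
T=cur();print(T.round(3).tolist(),observe()["force"]);Gp=np.load("grasp.npy");rows(T,Gp)
E
```

```text
[[-0.031, 0.821, 0.57, 518.162], [1.0, 0.025, 0.019, 388.244], [0.001, 0.571, -0.821, 105.063], [0.0, 0.0, 0.0, 1.0]] [-0.28038715  0.23130331 -3.3147479 ]
1 x [-0.004, -0.061, 0.206, 0.002, 0.001, 0.0]
```

Call:
{"api": "move_arm", "payload": {"steps": [[0, -0.015, 0.07, 0, 0, 0, -1], [0, -0.015, 0.07, 0, 0, 0, -1], [0, 0, 0.03, 0, 0, 0, -1], [0, 0, 0, 0, 0, 0, -1]]}}

```text
clock: 19.0
ee_pos: [522.3, 388.5, 95.9]
orientation: [[-0.032, 0.821, 0.571], [0.999, 0.025, 0.019], [0.001, 0.571, -0.821]]
force: [0.6, -0.6, -3.4]
gripper_width: 0.27
gripper_force: 60.1
```

Call:
{"api": "move_arm", "payload": {"steps": [[0, 0, 0.02, 0, 0, 0, -1], [0, 0, 0.02, 0, 0, 0, -1], [0, 0, 0, 0, 0, 0, -1]]}}

```text
clock: 19.38
ee_pos: [523.7, 388.7, 94.2]
orientation: [[-0.032, 0.82, 0.571], [0.999, 0.025, 0.019], [0.002, 0.571, -0.821]]
force: [-0.8, 1.0, -1.8]
gripper_width: 0.269
gripper_force: 60.4
```

Call:
{"api": "move_arm", "payload": {"steps": [[0, -0.02, 0.01, 0, 0, 0, -1], [0, -0.01, 0.01, 0, 0, 0, -1], [0, 0, 0, 0, 0, 0, -1]]}}

```text
clock: 19.75
ee_pos: [523.5, 389.0, 93.8]
orientation: [[-0.032, 0.819, 0.573], [1.0, 0.024, 0.02], [0.002, 0.574, -0.819]]
force: [-4.7, -1.4, 9.1]
gripper_width: 0.27
gripper_force: 61.9
```

Call:
{"api": "move_arm", "payload": {"steps": [[0, 0, 0, 0, 0, 0, 0.1], [0, 0, 0, 0, 0, 0, 0.1], [0, 0, 0, 0, 0, 0, 0.1], [0, 0, 0, 0, 0, 0, 0.1], [0, 0, -0.2, 0, 0, 0, 0.1], [0, 0, -0.4, 0, 0, 0, 0.1], [0, 0, -0.6, 0, 0, 0, 0.1], [0, 0, -0.6, 0, 0, 0, 0.1], [0, 0, -0.2, 0, 0, 0, 0.1], [0, 0, 0, 0, 0, 0, 0.1]]}}

```text
clock: 21.0
ee_pos: [454.2, 386.6, 191.3]
orientation: [[-0.032, 0.82, 0.572], [0.999, 0.025, 0.02], [0.002, 0.572, -0.82]]
force: [-0.4, 0.1, -0.3]
gripper_width: 0.547
gripper_force: 0.0
```

```bash
python3 - <<'E'
from h import *
A=np.ascontiguousarray
print(observe()["force"])
ims=[]
for n in("top","side"):
    im,d,K,R,t=cam(n);W=cloud(d,K,R,t);x,y,zz=W[...,0],W[...,1],W[...,2]
    hsv=cv2.cvtColor(im,cv2.COLOR_BGR2HSV);near=(x>470)&(x<600)&(y>300)&(y<470)
    m=near&(zz>75)&(zz<135)&(hsv[...,1]>140)&(hsv[...,0]<20)
    q=A(W[m]); print(n,"handle",len(q),q.mean(0),q.min(0),q.max(0))
    m=near&(zz>30)&(zz<103)&(hsv[...,1]<60)&(x>515); q=W[m]
    if len(q)>20: print("blade",len(q),q.min(0),q.max(0),np.linalg.lstsq(np.c_[q[:,1:],np.ones(len(q))],q[:,0],rcond=None)[0])
im=cam("wrist")[0];cv2.imwrite("pics/w6.png",im)
E
```

```text
[-0.38340831  0.1011798  -0.34131594]
top handle 371 [511.54997462 383.62336971 115.21688488] [496.29482206 329.71910879  94.8236244 ] [527.49936271 439.10647258 127.62680929]
blade 436 [519.19670816 315.59737383  31.00779209] [569.36611973 455.5271127   97.14748423] [-3.20882918e-02 -7.24871119e-01  6.04419209e+02]
side handle 221 [513.04369802 373.55476921 113.03074215] [495.75351267 326.88684771  89.95731815] [530.98505648 437.9453171  126.27529394]
blade 289 [523.82734415 311.57153875  30.54562967] [568.95769964 456.20705738  95.07429054] [-2.36498679e-02 -7.20947566e-01  6.00211905e+02]
```

View pics/w6.png

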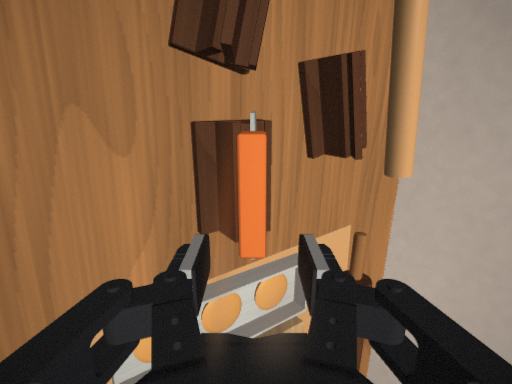

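The scraper is back in its stand as at the start: handle at (252,193), the same lean of about 35°, and clear of the gripper.

```bash
python3 -c "
from workcell import *
print(sign_off())"
```

```text
the job is handed in; nothing more can be done
None
```

The job is handed in, with no verdict returned: the last pictures show all six chunks in the blue scrap tray and the scraper back in its stand, leaning about 35° as before, and the arm never went near the canister or rolling pin.

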